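Bolt the gate on the welding table

ROBOT

A 6-joint arm with a two-finger parallel gripper is mounted at the origin on the work surface. World frame = base frame: x ahead of the robot, y to its left, z up, the work surface at z = 0. Lengths are in mm, angles in rad, forces in N, time in s.
With the tool pointing down it reaches from about 275 to 825 mm from the base axis. Payload 5.2 kg.
Tool frame: the origin (TCP) lies at the very end of the fingers, on their centre line; the grasp point (between the pads) lies 19 mm behind it; z points along the fingers, y is the line along which they close (so a half turn about z gives the same grasp; the last joint's range is limited). The gripper opens to 93 mm and grips with 3 to 60 N. Pads are 15 mm wide; open, the fingers measure 128 mm over their backs; the gripper's body (75 mm by 188 mm) begins 65 mm behind the grasp point.
Start: joints at [-1.487, 0.259, 1.535, -0, 1.348, -0.203], TCP at [155.607, -527.533, 218.653] pointing down, gripper open.
Joint ranges: [-3.14, 3.14], [-0.91, 2.08], [0.19, 2.58], [-1.22, 4.36], [0.22, 2.71], [-3.12, 3.12]. Speed limits (rad/s): [2.57, 2.57, 3.14, 3.14, 3.14, 3.14].

INTERFACE

Orientations are given as [roll, pitch, yaw] about the fixed x, y, z axes, in that order (R = Rz(yaw) Ry(pitch) Rx(roll)).
In Python, from bench import robot gives the robot as it stands. The module is installed in compiled form; this text tells all that it offers. Calls block until the motion is done:
- robot.move_ptp(position, orientation): joint-space move of the TCP to a pose.
- robot.move_linear(position, ori=None, speed=150, f_stop=None): straight line of the TCP; ori=None keeps the orientation; speed is the mean speed in mm/s. With f_stop (N) it stops when the force on the tool has changed by that much, and returns True; else False.
- robot.move_j(angles): joint-space move.
- robot.move_gripper(opening): opening from 0.0 (shut) to 1.0 (fully open); the grip force is fixed at half the most; returns when the fingers have stopped.
- robot.sleep(seconds).
- robot.inverse_kinematics(position, orientation): joint angles nearest the present ones, or None.
- robot.get_image(name): name is "side" or "top" or "wrist"; returns a dict with "img" (420x560x3 uint8, blue, green, red), "fovy" (degrees; the focal length in pixels is half the picture's height over the tangent of half this angle, whatever the lens; pixels are square), "cx", "cy" (the principal point, pixels), "eye" and "orientation" of the camera in the world. Camera axes: x right, y down, z forward; pixel columns grow to the right and rows downward; lengths in mm; the calibration is good to about 2 mm. A picture is of the moment at which its call begins. There is no depth.
A pose or a line that the arm cannot do raises robot.MotionError and nothing moves.
- robot.hand_in(): hands the job in; it is judged then, once.
Readings, each from a call of its own:
- robot.current_t(): time.
- robot.current_qpos(): joint angles.
- robot.current_joint_vel(): joint speeds.
- robot.current_joint_efforts(): joint torques, N m.
- robot.current_tcp_pos(): TCP position.
- robot.current_eef_rot(): TCP orientation.
- robot.current_contact_force(): force on the tool from outside, world axes, zero at the start.
- robot.current_ft_torque(): the same for the moment, N m.
- robot.current_gripper_width(): opening from 0.0 (shut) to 1.0 (fully open).
- robot.current_finger_force(): force on a finger pad.
Only numpy, scipy, OpenCV 4.12 (cv2) and the standard library are available. Lean on these libraries where they do the work, as an engineer would, in place of code of your own. Each camera call takes 0.05 s, during which the arm holds its last target. There are 200 camera calls.

TASK

Bolt the small steel gate on the welding table: slide its barrel bolt across through the lug on the post, then turn the bolt's handle down into the notch of the keeper strip until it lies fully home, flat at the bottom of the notch, and let go. The strip bends easily and the notch is not quite where it should be, so feel for it gently and never force the handle down on the strip; leave the other things lying on the table and on the gate where they are.

Things in the scene. Friction and masses are not known exactly. Their poses are not given: they have to be found in the camera images.
- gate: small steel gate clamped flat on the table: leaf 270 mm (x) by 305 mm (y), 30 mm thick, with a 40 mm square post on its +y side; fixed. Origin on the table under the bolt's axis. y runs along the bolt, the way it shoots into the post; z is up; x points to the side on which the handle folds down. The bolt's axis is x = 0, z = 65 mm here; guide lugs round it reach up to z = 81 mm.
- bolt (a joint): how far the bolt rod (round steel, 16 mm) is slid along the gate's +y, in m: 0 drawn back, 0.120 far stop. Starts between 0 and 0.025. Sliding takes about 3 N and it stays where it is left. Its tip is through the post's lug from about 0.065 on; the notch comes after that, see keeper_edge.
- handle (a joint): how far the handle is turned down about the bolt's axis, in rad: 0 stands up from the gate (+z), positive folds to the gate's +x side, 1.57 lies flat. Starts between -0.4 and 0.5. It turns stiffly (0.12 N m, about 1.5 N at its end) and stays where it is left. On the keeper's uncut edge it stops at about 1.01 to 1.05; at the bottom of the notch it reads about 1.58.
- handle_grip (a point): centre of the black cross grip at the handle's end, a cylinder 24 mm long (along the bolt), 18 mm thick, 78 mm from the bolt's axis. The handle is a round stem, 10 mm thick, at y = (bolt value - 0.055 m) of the gate's frame. Pinched by its ends from above, fingers closing along the bolt, the grip pivots stiffly (2 to 3 N more at the grip) as the handle turns.
- keeper: the keeper: a fixed foot screwed to the gate, carrying an upright steel strip, 170 mm long and 6 mm thick, parallel to the bolt. Origin 36 mm above the table, axes as the gate's. The strip was screwed on by hand in slotted holes: this pose is the foot's and does not tell where the notch is. The strip bends if loaded with more than 30 N, by the handle or the robot.
- keeper_edge (a point): a point on the strip's upper edge, 38 mm from the bolt's axis on the gate's +x side, 81 mm above the table. One notch, 14 mm wide and 22 mm deep, is cut down from this edge. It takes the handle at a bolt value somewhere between 0.083 and 0.107 (2 mm of play either way): look for it, or feel for it with the handle resting lightly on the edge.
- bracket: small flat L-shaped steel bracket, 60 x 60 x 8 mm, lying on the gate's sheet; leave alone
- disc: steel disc, 56 mm across, 6 mm thick, lying on the gate's sheet; leave alone
- wrench: steel wrench lying on the table beyond the gate; leave alone
- hammer: hammer with a wooden handle, lying on the table to the right of the gate; leave alone
- jar: closed grey jar, 68 mm across, 85 mm tall, left of the gate post; leave alone
- angle: offcut of angle steel, 120 mm long, 40 mm wide and tall, beyond the gate; leave alone
- pipe: short standing piece of pipe, 48 mm across, 60 mm tall, left of the gate; leave alone

How it is judged (in metres and radians):
On the way, in this order (a step that is already met when the one before it is completed fails the run):
1. the bolt is slid across through the post's lug (bolt value over 0.07) with its handle not yet down (under 1.3 rad) (value of joint bolt above 0.07 m and value of joint handle below 1.3 rad), for 0.1 s.
2. the handle is turned down home in the notch (over 1.48 rad) (value of joint bolt above 0.078 m and value of joint handle above 1.48 rad), for 0.2 s.
At the end, for the whole second after the job is handed in: The bolt is across through the post's lug (bolt value 0.078 to 0.112), its handle lies home in the keeper's notch (over 1.48 rad), and bolt and handle are at rest (all of step 2 and value of joint bolt below 0.112 m and velocity of joint handle between -0.05 and 0.05 rad/s and velocity of joint bolt between -0.01 and 0.01 m/s); the robot touches nothing.
It fails at once if the keeper strip is loaded with more than 30 N (contact force between keeper and anything else above 30 N).
It fails at once if another thing on the table or the gate is moved by more than 20 mm (distance of any of bracket, disc, wrench, hammer, jar, angle, pipe from where it was at the start of the episode above 0.02 m).
It also fails if it takes over 58 s, if anything falls off the work surface, if the arm or the gripper's body presses on something with over 40 N, if the wrist force passes 120 N, or if a joint passes its speed limit or range.

## Working session

There is one attempt and no reset: what is moved stays moved. The work goes in short steps, each a Python script; the robot and the scene stay as the last script left them, time stands still between calls to the robot, and variables do not carry over. Pictures are saved under pics/ and viewed, at most 10 in all, crops included, and the job is handed in when it is done.

```bash
mkdir -p pics; python3 - <<'E'
from bench import robot
import cv2,numpy as np
for n in ("top","side"):
    d=robot.get_image(n); cv2.imwrite(f"pics/{n}0.png",d["img"])
    print(n,d["fovy"],d["cx"],d["cy"],d["eye"],d["orientation"])
print(robot.current_t(),robot.current_eef_rot())
E
```

```text
top 53.181301835930086 285.3740654716885 210.44212049329082 [5.32624626e+02 6.05200098e-01 1.07507121e+03] [-3.07523282  0.02355613 -1.58193001]
side 54.77341778541927 286.5562701502261 209.1787979284188 [207.6838213  454.31414161 759.09487515] [-2.38344358  0.00713597 -2.41588858]
0.1 [-3.13999359e+00 -3.25772021e-04  2.86766778e-01]
```

View pics/top0.png

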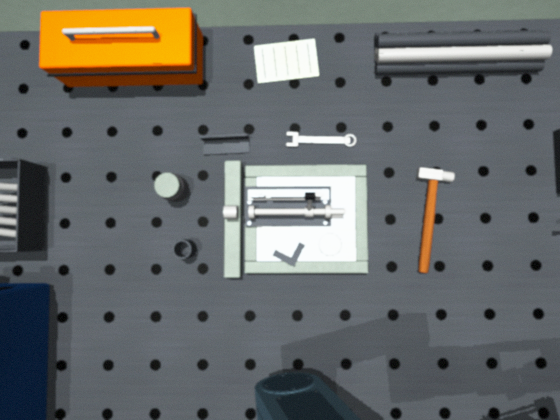

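View pics/side0.png

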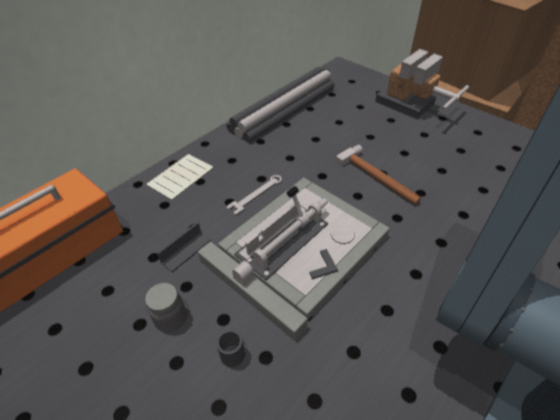

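The top view shows the gate roughly aligned with the world axes. The post is on the left (+y) at about px (233,212), the keeper strip is on the upper (+x) side, and the black grip is at about (310,196). Next I'll take a wrist close-up.

```bash
cat > h.py <<'E'
from bench import robot
import cv2,numpy as np
from scipy.spatial.transform import Rotation as R
def ray(d,u,v):
    f=d["img"].shape[0]/2/np.tan(np.radians(d["fovy"])/2)
    return R.from_euler("xyz",d["orientation"]).apply([(u-d["cx"])/f,(v-d["cy"])/f,1])
def onz(d,u,v,z):
    r=ray(d,u,v); return np.array(d["eye"])+r*(z-d["eye"][2])/r[2]
def proj(d,p):
    f=d["img"].shape[0]/2/np.tan(np.radians(d["fovy"])/2)
    c=R.from_euler("xyz",d["orientation"]).inv().apply(np.array(p)-d["eye"])
    return np.array([d["cx"],d["cy"]])+f*c[...,:2]/c[...,2:]
def look(n,name,scale=1):
    d=robot.get_image(n); cv2.imwrite("pics/"+name+".png",d["img"]); return d
E
python3 - <<'E'
from h import *
import pickle
d=robot.get_image("top")
for u,v,z in [(233,212,65),(345,213,65),(310,196,130),(234,161,40),(234,278,40),(367,165,30),(367,273,30)]: print(u,v,onz(d,u,v,z).round(1))
robot.move_ptp([480,-10,330],[np.pi,0,0]) 
w=look("wrist","w0"); pickle.dump(w,open("w0.pkl","wb")); print(w["eye"],w["orientation"],w["fovy"],robot.current_t(),robot.current_qpos())
E
```

```text
233 212 [597.9 150.5  65. ]
345 213 [ 592.  -119.7   65. ]
310 196 [627.7 -33.9 130. ]
234 161 [727.2 151.3  40. ]
234 278 [437.1 152.2  40. ]
367 165 [ 713.8 -181.2   30. ]
367 273 [ 445.5 -174.8   30. ]
[560.12509215 -11.06231413 496.18585531] [ 2.85575670e+00 -5.57080258e-04 -1.57154820e+00] 69.30994144735854 2.4167 [-2.55120661e-01  7.70874172e-02  1.48835498e+00 -1.75887743e-04
  1.57659283e+00  1.31685417e+00]
```

View pics/w0.png

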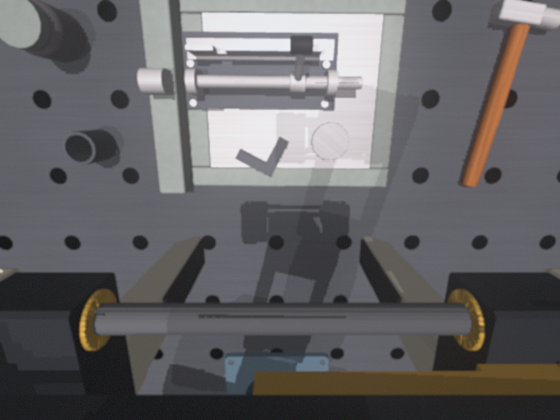

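The wrist view shows the bolt axis at row ~82. The lug on the post is at (155,80), the handle stem and black grip at (300,45), the strip at row ~57, and there is a possible notch near (222,50). I'll move closer.

```bash
python3 - <<'E'
from h import *
import pickle
robot.move_linear([460,15,190],speed=250)
w=look("wrist","w1"); pickle.dump(w,open("w1.pkl","wb")); print(w["eye"],robot.current_t())
i=w["img"]; print(proj(w,[[595,0,65],[633,0,81],[595,150,65]]))
c=i[0:230,60:460]; cv2.imwrite("pics/w1c.png",cv2.resize(c,None,fx=2,fy=2,interpolation=cv2.INTER_CUBIC))
E
```

```text
[540.69677875  14.17588074 357.45601234] 3.1917
[[297.57165698  49.30100148]
 [299.30554816  -7.93247584]
 [125.89940002  49.32051187]]
```

View pics/w1c.png

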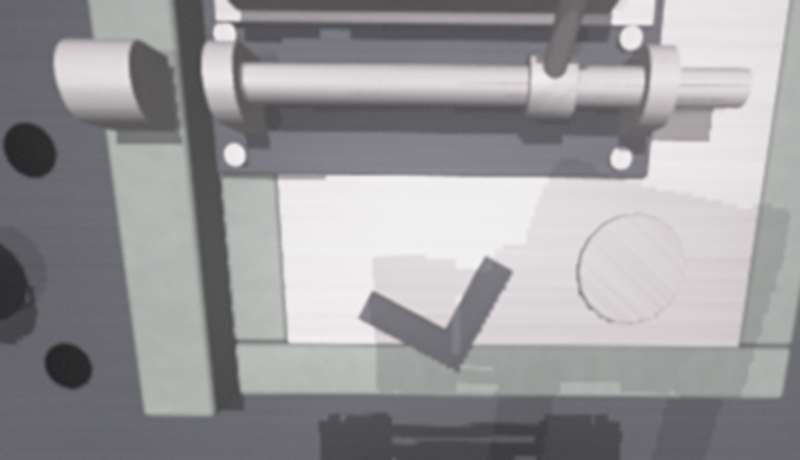

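This picture shows the axis at crop row ~85 (image row 42). The strip is cut off at the top, so I'll shift forward 60 mm.

```bash
python3 - <<'E'
from h import *
import pickle
robot.move_linear([525,15,185],speed=250)
w=look("wrist","w2"); pickle.dump(w,open("w2.pkl","wb")); print(w["eye"],robot.current_t())
i=w["img"]
c=i[0:260,80:460]; cv2.imwrite("pics/w2c.png",cv2.resize(c,None,fx=2.1,fy=2.1,interpolation=cv2.INTER_CUBIC))
E
```

```text
[606.15437098  14.2756478  352.47402796] 3.65
```

View pics/w2c.png

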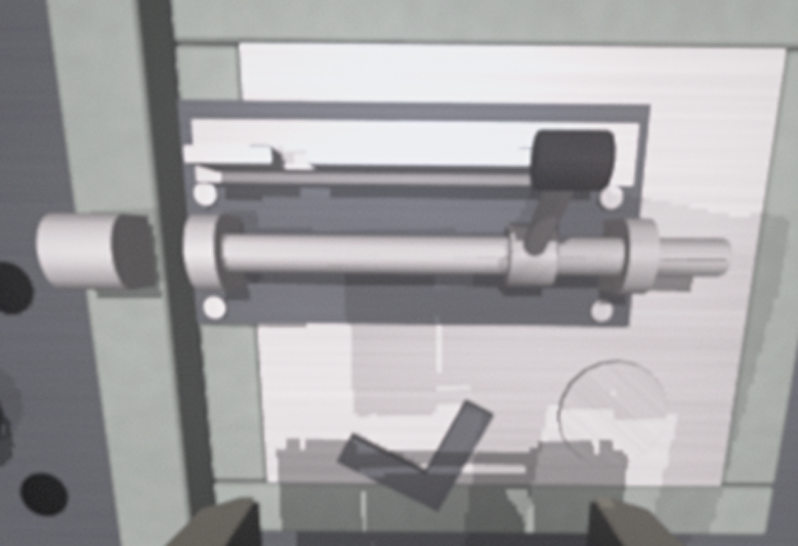

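The rod axis runs along crop row ~253 and the stem base is at (533,250). The grip is at (573,160) and the strip is at rows ~145–185, with something notch-like at crop (275–312,158). I'll compute coordinates and enlarge the strip with more contrast.

```bash
python3 - <<'E'
from h import *
import pickle
w=pickle.load(open("w2.pkl","rb")); s=2.1
g=lambda u,v,z: onz(w,80+u/s,v/s,z).round(1)
print("axis L",g(230,250,65+0),"axis R",g(700,256,65),"stem base",g(533,253,65),"collar",g(511,255,65),g(556,255,65))
print("post face",g(140,250,40),"lug",g(205,250,65),g(640,255,65))
for v in (122,145,153,165,177,185): print(v,g(290,v,81))
print("grip",[g(533,160,z) for z in (125,135,142)],[g(613,160,z) for z in (125,135,142)])
a=g(230,250,65)
print("proj edge",[(s*(proj(w,[a[0]+x,y,81])-[80,0])).round(0) for x in(35,41) for y in (100,50,-50)])
c=w["img"][50:100,150:350]
c=cv2.convertScaleAbs(c); lab=cv2.cvtColor(c,cv2.COLOR_BGR2GRAY); lab=cv2.createCLAHE(4,(2,2)).apply(lab)
cv2.imwrite("pics/strip.png",cv2.resize(lab,None,fx=4,fy=4,interpolation=cv2.INTER_NEAREST))
E
```

```text
axis L [601.8  98.1  65. ] axis R [ 599.3 -106.5   65. ] stem base [600.6 -33.6  65. ] collar [599.7 -24.1  65. ] [599.7 -43.7  65. ]
post face [601.4 147.9  40. ] lug [601.8 108.9  65. ] [599.7 -80.3  65. ]
122 [650.1  66.   81. ]
145 [641.8  66.5  81. ]
153 [638.9  66.7  81. ]
165 [634.5  66.9  81. ]
177 [630.1  67.2  81. ]
185 [627.1  67.3  81. ]
grip [array([631.5, -22.2, 125. ]), array([630.4, -20.6, 135. ]), array([629.6, -19.5, 142. ])] [array([631.5, -48.7, 125. ]), array([630.4, -45.9, 135. ]), array([629.6, -44. , 142. ])]
proj edge [array([206., 159.]), array([332., 159.]), array([586., 159.]), array([204., 142.]), array([332., 142.]), array([587., 142.])]
```

View pics/strip.png

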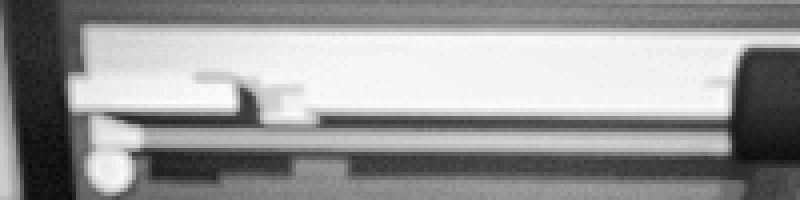

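The strip's upper edge has a gap at crop x≈240–303, and its front face has one at 260–318. Both put the notch centre at y≈67. The stem is at y≈-33.5, so it needs about 100 mm of travel. Now I'll grasp the grip and slide part of the way.

```bash
python3 - <<'E'
from h import *
P=lambda *a: print(*[np.round(x,2) for x in a])
robot.move_linear([630,-33.3,180],speed=200)
robot.move_linear([630,-33.3,123],speed=120,f_stop=6)
f0=robot.current_contact_force(); P(robot.current_tcp_pos(),f0)
robot.move_gripper(0.0)
P(robot.current_gripper_width(),robot.current_finger_force(),robot.current_contact_force(),robot.current_tcp_pos())
hit=robot.move_linear([631,50,123],speed=60,f_stop=20)
P(hit,robot.current_tcp_pos(),robot.current_contact_force(),robot.current_gripper_width(),robot.current_t())
w=look("wrist","w3"); cv2.imwrite("pics/w3.png",w["img"])
E
```

```text
[630.09 -33.13 123.66] [-0.83  0.35  0.37]
0.25 30.0 [-0.39  3.94  0.28] [629.99 -32.48 122.98]Traceback (most recent call last):
  File "<stdin>", line 9, in <module>
  File "<stdin>", line 2, in <lambda>
    return _wrapfunc(a, 'round', decimals=decimals, out=out)
    return _wrapit(obj, method, *args, **kwds)
    result = getattr(arr, method)(*args, **kwds)
numpy._core._exceptions._UFuncOutputCastingError: Cannot cast ufunc 'multiply' output from dtype('float64') to dtype('bool') with casting rule 'same_kind'
```

```bash
python3 - <<'E'
from h import *
import pickle
P=lambda *a: print(*[np.round(x,2) for x in a])
P(robot.current_tcp_pos(),robot.current_contact_force(),robot.current_gripper_width(),robot.current_t())
w=look("wrist","w3"); pickle.dump(w,open("w3.pkl","wb"))
t=look("top","t3"); cv2.imwrite("pics/t3c.png",cv2.resize(t["img"][150:290,210:380],None,fx=4,fy=4,interpolation=cv2.INTER_CUBIC))
E
```

```text
[630.84  50.36 122.89] [-1.77 -0.16  0.95] 0.25 7.62
```

View pics/w3.png

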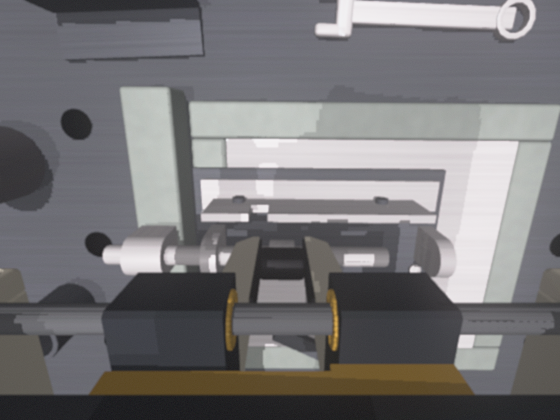

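The rod tip now sticks out past the post lug at (110,255), and the fingers hold the grip. The notch shows near (258,213). I'll zoom in there.

```bash
python3 - <<'E'
from h import *
import pickle
w=pickle.load(open("w3.pkl","rb")); print(w["eye"])
c=w["img"][190:235,190:330]; cv2.imwrite("pics/w3c.png",cv2.resize(c,None,fx=5,fy=5,interpolation=cv2.INTER_NEAREST))
for u in (240,247,258,262,268,275): print(u,onz(w,u,213,81).round(1),onz(w,u,213,59).round(1))
E
```

```text
[710.9546034   49.80752881 289.36357018]
240 [642.  80.  81.] [634.7  83.2  59. ]
247 [642.  75.  81.] [634.7  77.6  59. ]
258 [642.  67.  81.] [634.7  68.8  59. ]
262 [642.   64.1  81. ] [634.7  65.6  59. ]
268 [642.   59.8  81. ] [634.7  60.9  59. ]
275 [642.   54.7  81. ] [634.7  55.3  59. ]
```

View pics/w3c.png

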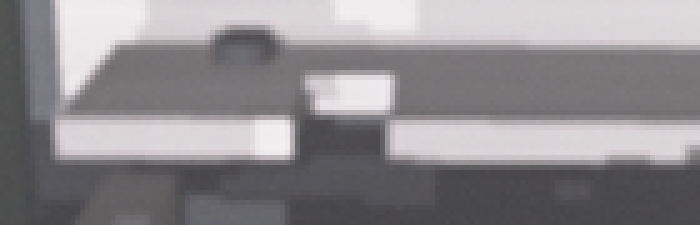

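The notch is clear: crop x 297–387 gives image columns 249.4–267.4, so its centre is at y≈66.6. I'll slide there and fold the handle down in small force-monitored arc steps.

```bash
cat > arc.py <<'E'
from h import *
C=np.array([601.6,65.]); L=78.; OFF=14.
def tf(th,F):  # tangential (along motion), radial (outward) force on the tool
    return F[0]*np.cos(th)-F[2]*np.sin(th), F[0]*np.sin(th)+F[2]*np.cos(th)
def arc(th,end,step,y,dr=0.,lim=9.,speed=40):
    while th<end-1e-6:
        n=min(th+step,end)
        p=[C[0]+(L+dr)*np.sin(n),y,C[1]+(L+dr)*np.cos(n)-OFF]
        hit=robot.move_linear(p,speed=speed,f_stop=9)
        F=robot.current_contact_force(); T,Rr=tf(n,F); th=n
        print(f"{n:.3f} T{T:.1f} R{Rr:.1f} Fy{F[1]:.1f} dr{dr:.2f} hit{bool(hit)} dy{robot.current_tcp_pos()[1]-y:.2f}")
        if hit or -T>lim: print("stop"); break
        dr+=np.clip(0.08*Rr,-.6,.6)
    return th,dr
E
python3 - <<'E'
from arc import *
robot.move_linear([631,66.5,123],speed=50,f_stop=15)
print(robot.current_tcp_pos(),robot.current_contact_force())
p=robot.current_tcp_pos(); th=np.arctan2(p[0]-C[0],p[2]+OFF-C[1]); print(th,np.hypot(p[0]-C[0],p[2]+OFF-C[1])-L)
print(arc(th,0.95,0.06,66.4), robot.current_t())
E
```

```text
[631.03112699  67.46804606 122.89390372] [-0.72774369  0.36094383 -0.457204  ]
0.388556816956578 -0.3152226746895366
0.449 T-2.2 R-0.6 Fy2.8 dr0.00 hitFalse dy0.85
0.509 T-2.1 R-1.1 Fy3.1 dr-0.05 hitFalse dy0.29
0.569 T-1.8 R-0.1 Fy1.8 dr-0.14 hitFalse dy0.04
0.629 T-1.2 R0.6 Fy2.5 dr-0.15 hitFalse dy-0.05
0.689 T-0.8 R1.2 Fy2.1 dr-0.10 hitFalse dy-0.10
0.749 T-0.6 R2.0 Fy2.9 dr-0.00 hitFalse dy-0.15
0.809 T-0.8 R2.9 Fy1.4 dr0.16 hitFalse dy-0.11
0.869 T-1.1 R3.7 Fy2.4 dr0.39 hitFalse dy-0.16
0.929 T-0.8 R3.9 Fy1.0 dr0.68 hitFalse dy-0.19
0.950 T-1.8 R3.8 Fy0.8 dr1.00 hitFalse dy-0.14
(0.95, np.float64(1.2991336838750969)) 10.85
```

```bash
python3 - <<'E'
from arc import *
th,dr=arc(0.95,1.25,0.03,66.4,dr=1.3,lim=7,speed=25)
print(th,dr,robot.current_tcp_pos(),robot.current_t())
E
```

```text
0.980 T-1.7 R2.7 Fy0.4 dr1.30 hitFalse dy-0.13
1.010 T-1.5 R2.0 Fy-0.1 dr1.51 hitFalse dy-0.14
1.040 T-0.6 R3.0 Fy0.5 dr1.68 hitFalse dy-0.14
1.070 T-1.2 R1.8 Fy0.2 dr1.92 hitFalse dy-0.11
1.100 T-1.0 R0.9 Fy-1.4 dr2.06 hitFalse dy-0.14
1.130 T-1.0 R1.3 Fy-0.8 dr2.13 hitFalse dy-0.12
1.160 T-1.0 R1.2 Fy-2.0 dr2.24 hitFalse dy-0.09
1.190 T-2.5 R1.5 Fy-2.8 dr2.33 hitFalse dy-0.13
1.220 T-1.1 R2.0 Fy-2.1 dr2.45 hitFalse dy-0.10
1.250 T-1.0 R1.5 Fy-1.9 dr2.61 hitFalse dy-0.12
1.25 2.730264090816241 [678.4064309   66.28411482  76.28718517] 13.35
```

It has passed the strip's edge angle with almost no load, so it is in the notch. Continuing gently.

```bash
python3 - <<'E'
from arc import *
th,dr=arc(1.25,1.66,0.03,66.1,dr=2.73,lim=6,speed=25)
p=robot.current_tcp_pos()
print(th,dr,p,np.arctan2(p[0]-C[0],p[2]+OFF-C[1]),robot.current_gripper_width(),robot.current_t())
E
```

```text
1.280 T-1.6 R2.0 Fy-1.2 dr2.73 hitFalse dy0.16
1.310 T-1.5 R3.6 Fy-1.5 dr2.89 hitFalse dy0.14
1.340 T-1.0 R4.3 Fy-1.0 dr3.18 hitFalse dy0.12
1.370 T-1.3 R3.8 Fy-0.4 dr3.52 hitFalse dy0.08
1.400 T-1.3 R3.0 Fy-0.8 dr3.83 hitFalse dy0.05
1.430 T-1.6 R3.2 Fy-0.6 dr4.07 hitFalse dy0.06
1.460 T-0.3 R2.6 Fy0.5 dr4.33 hitFalse dy0.05
1.490 T-1.9 R3.1 Fy0.1 dr4.53 hitFalse dy0.04
1.520 T-1.0 R1.5 Fy0.5 dr4.78 hitFalse dy0.05
1.550 T-2.3 R2.5 Fy-0.0 dr4.90 hitFalse dy-0.00
1.580 T-0.8 R2.8 Fy0.1 dr5.10 hitFalse dy0.04
1.610 T-0.6 R2.0 Fy0.5 dr5.33 hitFalse dy0.01
1.640 T-1.5 R3.1 Fy-0.0 dr5.49 hitFalse dy0.02
1.660 T-1.0 R3.5 Fy0.6 dr5.73 hitFalse dy0.00
1.66 6.005841313497237 [685.08049327  66.10098553  43.43232068] 1.661201291533298 0.2556838884901438 16.85
```

```bash
python3 - <<'E'
from arc import *
th,dr=arc(1.66,1.76,0.015,66.1,dr=6.0,lim=5,speed=15)
p=robot.current_tcp_pos(); print(p,robot.current_contact_force(),robot.current_t())
s=look("side","s4"); t=robot.get_image("top")
a=cv2.resize(s["img"][170:290,220:360],(800//2*1,343)); b=cv2.resize(t["img"][150:270,220:360],(400,343))
cv2.imwrite("pics/s4c.png",np.hstack([a,b]))
E
```

```text
1.675 T-2.8 R2.5 Fy0.1 dr6.00 hitFalse dy0.05
1.690 T-3.5 R1.9 Fy0.6 dr6.20 hitFalse dy-0.02
1.705 T-6.8 R0.2 Fy0.1 dr6.35 hitFalse dy0.02
stop
[685.15072055  66.11671611  40.2887617 ] [1.11858011 0.0795079  6.72663213] 17.6
```

View pics/s4c.png

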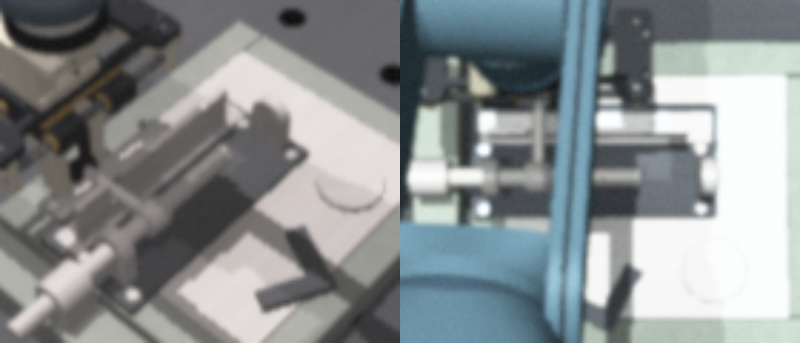

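The side crop shows the handle lying roughly flat through the strip's notch, and resistance has risen to 6.8 N. I'll release carefully, retreat and measure the handle.

```bash
python3 - <<'E'
from h import *
import pickle
robot.move_gripper(0.55)
print(robot.current_contact_force(),robot.current_tcp_pos())
p=robot.current_tcp_pos()
robot.move_linear([p[0],p[1],150],speed=80,f_stop=10)
robot.move_linear([560,66,185],speed=200)
w=look("wrist","w5"); pickle.dump(w,open("w5.pkl","wb")); s=look("side","s5"); pickle.dump(s,open("s5.pkl","wb"))
print(robot.current_t())
sc=lambda z: (np.array(proj(w,z))).round(1)
print("grip home expects",sc([[679.6,66,65],[639.6,66,65],[601.6,66,65]]), "side",proj(s,[[679.6,66,65],[601.6,66,65]]).round(1))
print("grip top edges if 1.40: ",sc([601.6+78*np.sin(1.4),66,65+78*np.cos(1.4)]),proj(s,[601.6+78*np.sin(1.4),66,65+78*np.cos(1.4)]))
a=cv2.resize(w["img"][0:160,160:350],(400,337)); b=cv2.resize(s["img"][170:286,210:348],(400,337))
cv2.imwrite("pics/w5c.png",np.hstack([a,b]))
E
```

```text
[-0.39321956  0.75815525 -0.84639308] [685.15890989  66.08565343  39.63809815]
20.7917
grip home expects [[281.   67.3]
 [281.  115.2]
 [281.  157.2]] side [[246.7 226.5]
 [271.9 244.4]]
grip top edges if 1.40:  [280.9  66.4] [246.62168768 222.90834971]
```

View pics/w5c.png

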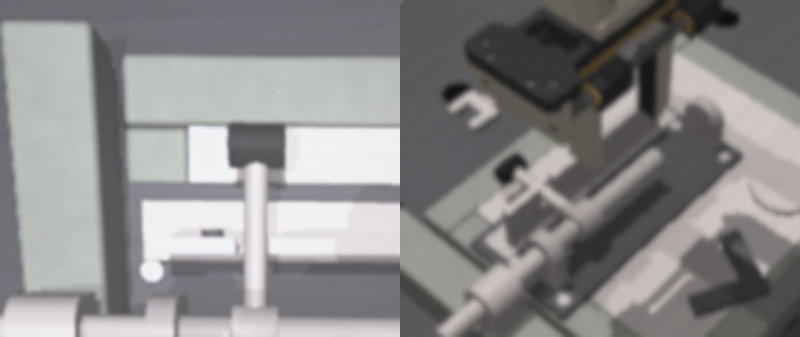

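The stem passes through the notch. In the side view the grip is at about (248.6,227.5), against (246.7,226.5) predicted for home. I'll confirm with a gentle touch from above using closed fingers; the grip top should be at z≈74.

```bash
python3 - <<'E'
from h import *
robot.move_gripper(0.0)
robot.move_linear([678,65.5,110],speed=120)
robot.move_linear([678,65.5,82],speed=60,f_stop=5)
hits=[]
for z in np.arange(80,66,-1.):
    h=robot.move_linear([678,65.5,z],speed=15,f_stop=6)
    F=robot.current_contact_force(); print(z,robot.current_tcp_pos()[2].round(2),F.round(1),h)
    if F[2]>6 or h: break
robot.move_linear([678,65.5,130],speed=80)
robot.sleep(.3)
print(robot.current_contact_force(),robot.current_t())
E
```

```text
80.0 80.17 [-0.7 -0.  -0.3] False
79.0 79.01 [ 0.7 -0.3 -0.4] False
78.0 77.9 [-0.5 -0.2  0.3] False
77.0 76.89 [-0.5  0.2 -0.4] False
76.0 75.87 [ 0.1 -0.3  0.3] False
75.0 74.9 [0.2 0.7 0.2] False
74.0 73.88 [-0.8  0.4 -0.2] False
73.0 72.91 [ 0.4 -0.   0.6] False
72.0 71.92 [-0.2  0.2  0.1] False
71.0 71.42 [-2.   0.4  2.6] False
70.0 70.87 [-2.  -0.1  5.9] False
69.0 70.5 [-2.7 -0.3  8.7] False
[-0.2762085   0.56902791  0.11711609] 27.9
```

The grip top was met at z≈71.5 and stopped firmly: 8.7 N, where a free handle turns at about 1.5 N. The handle is home and the robot is clear.

```bash
python3 - <<'E'
from bench import robot
print(robot.hand_in(),robot.current_t())
E
```

```text
the job is handed in; nothing more can be done
the job is handed in; nothing more can be done
```

The job is handed in, verdict not shown: the bolt is through the post's lug, the handle felt firmly home at the bottom of the notch when I pressed it, and the robot has let go and stands clear.

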